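Return a token tray to its rack bay, up the chute and over the lip

ROBOT

A 6-joint arm with a two-finger parallel gripper is mounted at the origin on the work surface. World frame = base frame: x ahead of the robot, y to its left, z up, the work surface at z = 0. Lengths are in mm, angles in rad, forces in N, time in s.
With the tool pointing down it reaches from about 350 to 875 mm from the base axis. Payload 4.2 kg.
Tool frame: the origin (TCP) lies midway between the tips of the shut fingers; the grasp point (between the pads) lies 19 mm behind it; z points along the fingers, y is the direction in which the jaws open and shut (so a half turn about z gives the same grasp; the last joint's range is limited). The gripper opens to 87 mm and grips with 3 to 60 N. Pads are 19 mm wide; open, the fingers measure 117 mm over their backs; the gripper's body (75 mm by 190 mm) begins 51 mm behind the grasp point.
Start: joints at [1.379, 0.385, 0.008, 0, -1.194, -0.259], TCP at [272.27, 562.555, 222.55] pointing down, gripper open.
Joint ranges: [-3.14, 3.14], [-1.21, 2.06], [-1.07, 1.41], [-3.16, 2.05], [-2.99, -0.16], [-3.1, 3.1]. Speed limits (rad/s): [2.79, 2.79, 3.14, 3.14, 3.14, 3.14].

INTERFACE

Orientations are given as a unit quaternion [x, y, z, w].
In Python, from cell import bot gives the robot as it stands.
- The arm moves only by the tool jog_arm, never from a script. Its argument "moves" is a list of rows, each a list of 5 numbers: the finger opening in cm, from 0 to 8.7, then the shift along the tool's x, y, z in cm, then the turn about the tool's z in degrees. In form: [[jaw, dx, dy, dz, spin], ...]. A call has 1 to 12 rows; each row is the pose to reach, as a shift and turn from the pose commanded when the call began, along the tool's axes at that moment; what a row does not reach only later rows make up. A row lasts 1/10 s, in which the tool goes at most 50 mm and 8.59 degrees, less where a joint would pass 70% of its speed; a pose out of reach is approached as far as the arm can. A call with a gripper value outside its range is refused whole. The fingers move at their own pace and stop on an object; "squeeze" is the grip in N (left out, the last holds). Time passes only in rows, so rows that repeat a pose let the fingers close. It gives the time, the measured TCP pose, the force and the opening at its end, in the units of the state.
- bot.get_state(): the state, without advancing time (a new reading comes with each control period).
- bot.snapshot(name): name is "scene" or "side" or "wrist"; returns the picture (480x640x3 uint8, blue, green, red); there is no depth.
- bot.get_calibration(name): a dict with "camera_matrix" (3x3 intrinsics, pixels), "R" (3x3) and "t" (3): a world point X has camera coordinates R X + t. Camera axes: x right, y down, z forward; pixel columns grow to the right and rows downward; lengths in mm; the calibration is good to about 2 mm. A picture is of the moment at which its call begins: read the wrist's pose just before it. get_calibration takes no time and is no camera call; for the wrist camera it gives the pose at the moment of the call.
- bot.sign_off(): hands the job in, once; it reports no verdict.
Trained networks look in the newest picture that a camera, given by its name, has taken for a name from the list of things; names that differ only in an ending like _2 or _b are one class to them, and where a whole thing is asked for, a point or a joint stands for the part that bears it (a point fixed in the world has none). Each returns a list of dicts, best first, with "confidence" (0 to 1); they miss things now and then, are a little off and sometimes report something else, mostly with a low value. They report only what shows in the picture. A call takes as long as a camera call. They do not tell look-alikes from the thing itself.
- bot.silhouettes(name, camera): "mask" (480x640 bool, what is visible of it) and "box" ([left, top, right, bottom] in pixels, round what is visible of it).
The state is a dict: "clock": time; "q": joint angles; "qvel": joint speeds; "joint_efforts": joint torques, N m; "tcp_pos": TCP position; "tcp_rot": TCP orientation; "force": force on the tool from outside, world axes, zero at the start; "moment": the same for the moment, N m; "gripper_width": finger opening in mm.
Only numpy, scipy, OpenCV 4.12 (cv2) and the standard library are available. Lean on these libraries where they do the work, as an engineer would, in place of code of your own. Each camera call takes 0.05 s, during which the arm holds its last target. There are 200 camera calls.

TASK

Put the token tray away in the empty middle bay of the steel rack: set it gently on the steel chute, bull nose uphill and brass knob towards the tin bin, and let go of it; then take it by its knob and ease it up the chute and over the raised lip until the whole tray lies flat on the bay floor behind the lip. Keep all three tokens in their wells, and leave the paperweight, ruler and tweezer where they lie.

Things in the scene. Friction and masses are not known exactly. Their poses are not given: they have to be found in the camera images.
- rack: Fixed grey steel three-bay tray rack, 256 mm wide, 75 high, clear roof, with a steel chute and a shallow tin bin before its empty middle bay, all one fixture. Origin: on the desk, under the middle of the front lip; +x is level and points up the chute and into the bay, y runs along the lip, z up. The outer bays (y -84 and +84 mm) hold trays for good; their knobs stick out to x -15, centre z 37.
- lip (a point): Middle of the top of the rolled steel lip along the rack's front: a round bead of radius 4 mm along y, its top 30.5 mm above the desk and 7 mm above the bay floor behind it. Axes as the rack.
- chute_foot (a point): Middle of the chute's lower edge, on its upper surface, 5 mm above the desk. The flat steel chute rises straight from here to 30 mm high at the lip, 175 mm further along rack +x (slope 8.1 degrees). Guides on both sides stand 7 mm above its surface, 88 mm apart at the foot, 74 mm at the lip.
- bay_floor (a point): Centre of the middle bay's flat floor, 23.5 mm above the desk, 88 mm behind the lip (rack +x). The free floor runs from 4 mm behind the lip to the back wall at 172 mm. Side walls 80 mm apart and the clear roof (underside 71 mm, top 75 mm above the desk) start 24 mm behind the lip, so the bay is open only in front.
- bin (a point): Centre of the inner floor (3 mm above the desk) of the shallow tin sorting bin at the chute's foot: 140 mm along rack x, 170 mm along y, rim 12 mm above the desk. Fixed to the rack.
- tray_mid (a point): Centre of the loose dark wooden token tray, 150 mm long (x), 64 wide (y), 20 high; this point is 10 mm above its underside. +x points to the bull nose (goes in first, lower edge rounded), -x to the knob; z up. Three wells 6 mm deep, 42 wide hold a token each; about 0.35 kg in all. It stays on the chute when let go. The guides are 7 mm high beside it: there grip its upper 11 mm.
- tray_knob (a point): Centre of the brass ball knob (16 mm across) on the tray's -x end, on a 7 mm thick neck: 95 mm from the tray's centre along -x, 14 mm above the tray's underside. Fixed to the tray; same axes.
- knob: The same brass knob as a part; its origin is where its neck meets the tray's end face (75 mm from the tray's centre along -x, 14 mm above the underside).
- well1 (a point): Centre of the tray's well nearest the knob, 47 mm from the tray's centre, at the middle of a token lying in it (16 mm above the tray's underside).
- well2 (a point): The same for the middle well, at the tray's centre.
- well3 (a point): The same for the well nearest the nose, 47 mm from the tray's centre.
- token1_mid (a point): Centre of a loose worn brass token, 38 mm across, 4 mm thick, lying in well 1 with 2 mm of play all round.
- token2_mid (a point): The same, in well 2.
- token3_mid (a point): The same, in well 3.
- paperweight_mid (a point): Centre of a domed green glass paperweight, 74 mm across, 42 mm high, on the desk. Bystander.
- ruler_mid (a point): Centre of an aluminium ruler, 175 by 30 by 3 mm, flat on the desk, its x axis along it. Bystander.
- tweezer_mid (a point): Centre of a rubber-tipped bamboo tweezer, 150 mm long, 22 mm wide, 12 mm high, flat on the desk, its x axis along it. Bystander.
- tray: The tray itself; origin at the centre of its underside, axes as tray_mid.
Mind the look-alikes: they are no part of the job. Of the things shaped like the tray, the dark wooden one is meant.

How it is judged (in metres and radians):
On the way, in this order (a step that is already met when the one before it is completed fails the run):
1. the tray lies on the chute, nose uphill and knob towards the bin, let go (x of tray_mid in the frame of rack between -0.16 and -0.04 m and y of tray_mid in the frame of rack between -0.016 and 0.016 m and z of tray_mid in the frame of rack below 0.042 m and x of tray_knob in the frame of rack below -0.12 m and angle between the x axis of tray_mid and the x axis of rack, either way round below 0.3 rad and contact force between the fingers and tray below 0.1 N and linear speed of tray below 0.03 m/s), for 0.2 s.
2. the tray is pushed across the lip by its knob (contact force between the fingers and knob above 0.2 N and x of tray_mid in the frame of rack above -0.02 m), for 0.1 s.
At the end, for the whole second after the job is handed in: The tray lies at rest and flat (within 1.4 degrees) on the middle bay's floor, within 3 mm of its height, nose inwards and knob outwards, its whole body behind the lip; each token lies in its own well (within 6 mm) (x of tray_mid in the frame of rack between 0.074 and 0.105 m and y of tray_mid in the frame of rack between -0.014 and 0.014 m and z of tray_mid in the frame of rack below 0.0365 m and x of tray_knob in the frame of rack below 0.03 m and angle between tray's own z axis and vertical below 0.025 rad and linear speed of tray below 0.02 m/s and distance between token1_mid and well1 below 0.006 m and distance between token2_mid and well2 below 0.006 m and distance between token3_mid and well3 below 0.006 m); the robot touches nothing.
It fails at once if a token came out of its well (distance between token1_mid and well1 above 0.012 m or distance between token2_mid and well2 above 0.012 m or distance between token3_mid and well3 above 0.012 m).
It fails at once if the tray was banged or forced against the rack or chute (over 40 N) (contact force between tray and rack above 40 N).
It fails at once if the paperweight, ruler or tweezer was moved by more than 20 mm (distance of any of paperweight_mid, ruler_mid, tweezer_mid from where it was at the start of the episode above 0.02 m).
It also fails if it takes over 70 s, if anything falls off the work surface, if the arm or the gripper's body presses on something with over 40 N, if the wrist force passes 120 N, or if a joint passes its speed limit or range.

## Working session

There is one attempt and no reset: what is moved stays moved. The work goes in short steps, Python scripts to look and compute and a tool call to move; the robot and the scene stay as the last step left them, time stands still between calls to the robot, and variables do not carry over. Pictures are saved under pics/ and viewed, about 8 in all and at most 12, crops included, and the job is handed in when it is done.

Besides the shell and the picture viewer there is one more tool, called after "Request:" as a command line: name --pt "numbers of a row" for each row, then --argument value for the rest. jog_arm: Moves the arm, as the interface text tells. Its arguments: {"type":"object","properties":{"moves":{"type":"array","items":{"type":"array","items":{"type":"number"}}},"squeeze":{"type":"number"}},"required":["moves"]}

```bash
mkdir -p pics; ls; python3 - <<'E'
from cell import bot
import cv2,numpy as np
s=bot.get_state();print({k:np.round(v,3) for k,v in s.items()})
for n in("scene","side","wrist"):
    im=bot.snapshot(n);cv2.imwrite(f"pics/{n}0.png",im)
    c=bot.get_calibration(n);print(n,np.round(c["camera_matrix"],1).tolist(),np.round(c["R"],3).tolist(),np.round(c["t"],1))
    for o in("tray","knob","rack","paperweight_mid","ruler_mid","tweezer_mid","token1_mid"):
        print(o,[(round(d["confidence"],2),np.round(d["box"]).tolist(),int(d["mask"].sum())) for d in bot.silhouettes(o,n)])
a=cv2.imread("pics/scene0.png");b=cv2.imread("pics/side0.png")
E
```

```text
pics
{'clock': np.float64(0.0), 'q': array([ 1.379e+00,  3.860e-01,  7.000e-03, -1.000e-03, -1.194e+00,
       -2.590e-01]), 'qvel': array([ 0.   ,  0.   ,  0.001,  0.002, -0.001, -0.001]), 'joint_efforts': array([-1.0000e-03, -3.9066e+01,  1.8740e+01,  4.2200e+00,  1.1000e-02,
       -0.0000e+00]), 'tcp_pos': array([272.006, 562.031, 221.442]), 'tcp_rot': array([ 0.975, -0.224, -0.   ,  0.001]), 'force': array([-0.003, -0.043,  0.907]), 'moment': array([-0.007,  0.   , -0.   ]), 'gripper_width': np.float64(87.139)}
scene [[618.0, 0.0, 318.8], [0.0, 618.0, 233.3], [0.0, 0.0, 1.0]] [[-0.224, 0.975, -0.013], [0.72, 0.157, -0.676], [-0.656, -0.16, -0.737]] [ 183.1 -343.9 1520.6]
tray [(0.96, [208.0, 206.0, 300.0, 255.0], 1679), (0.96, [131.0, 171.0, 168.0, 233.0], 1974), (0.63, [233.0, 138.0, 302.0, 189.0], 1837)]
knob [(0.44, [282.0, 198.0, 451.0, 402.0], 23871), (0.43, [291.0, 214.0, 303.0, 221.0], 59), (0.38, [233.0, 139.0, 241.0, 147.0], 43)]
rack [(0.94, [279.0, 198.0, 456.0, 404.0], 23847)]
paperweight_mid [(0.66, [497.0, 256.0, 536.0, 293.0], 1195)]
ruler_mid [(0.91, [239.0, 280.
[... 602 characters left out ...]
.0], 45), (0.58, [363.0, 225.0, 365.0, 234.0], 40), (0.49, [473.0, 194.0, 476.0, 196.0], 47)]
rack [(0.74, [108.0, 192.0, 399.0, 343.0], 24903)]
paperweight_mid [(0.58, [224.0, 391.0, 277.0, 441.0], 2480)]
ruler_mid [(0.77, [262.0, 202.0, 296.0, 214.0], 300), (0.71, [110.0, 189.0, 402.0, 342.0], 24793), (0.59, [336.0, 186.0, 354.0, 196.0], 108)]
tweezer_mid [(0.73, [99.0, 367.0, 205.0, 392.0], 1145)]
token1_mid [(0.67, [350.0, 210.0, 368.0, 219.0], 164)]
wrist [[356.4, 0.0, 323.3], [0.0, 356.4, 234.1], [0.0, 0.0, 1.0]] [[-0.436, -0.9, -0.001], [-0.859, 0.416, 0.3], [-0.27, 0.131, -0.954]] [624.6 -36.3 390.9]
tray []
knob []
rack []
paperweight_mid []
ruler_mid []
tweezer_mid []
token1_mid []
```

View pics/scene0.png

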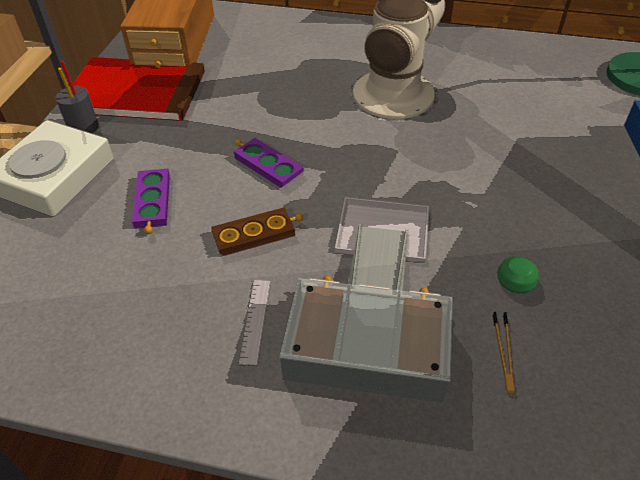

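View pics/side0.png

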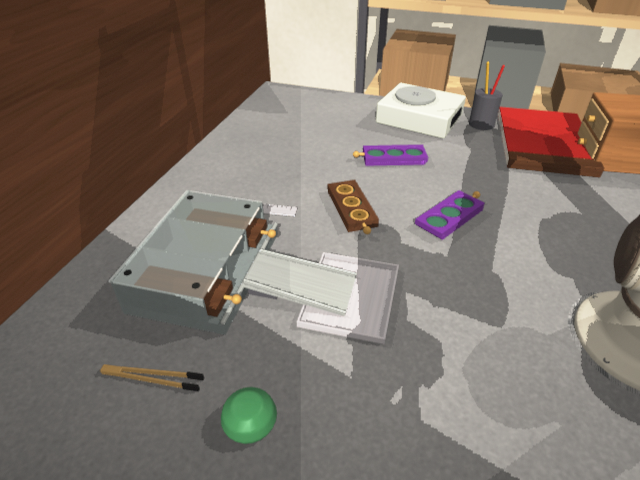

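The scene and side pictures show the dark tray at scene (253,230), knob (298,217) / side (353,206), knob (367,229). The rack's outer knobs are at scene (328,280) and (424,292) / side (272,233) and (237,299). The chute runs to the bin, towards the robot. I'll zoom in for accurate corner picks.

```bash
python3 - <<'E'
import cv2
a=cv2.imread("pics/scene0.png");b=cv2.imread("pics/side0.png")
c=a[190:390,200:465];cv2.imwrite("pics/sc.png",cv2.resize(c,None,fx=3,fy=3,interpolation=cv2.INTER_CUBIC)[:600,:795])
c=b[172:342,205:405];cv2.imwrite("pics/sd.png",cv2.resize(c,None,fx=3.5,fy=3.5,interpolation=cv2.INTER_CUBIC))
E
```

```text
(no output)
```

View pics/sc.png

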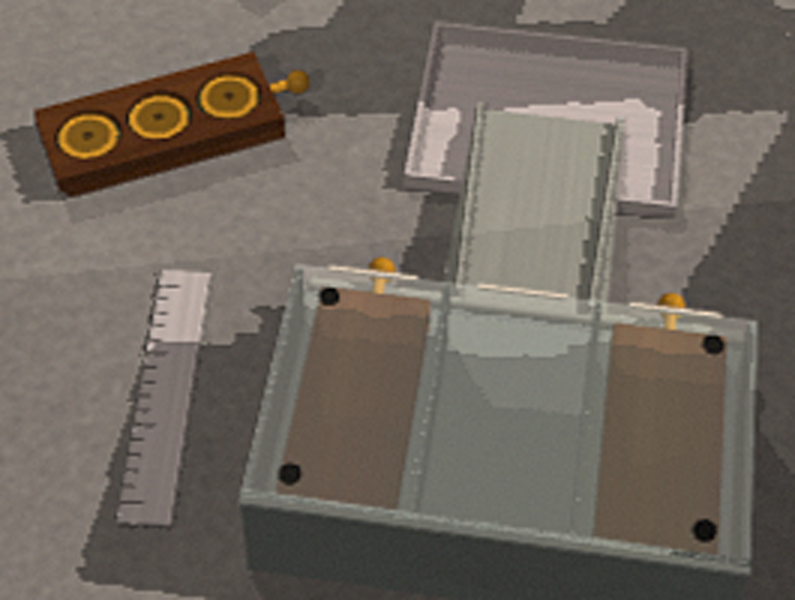

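View pics/sd.png

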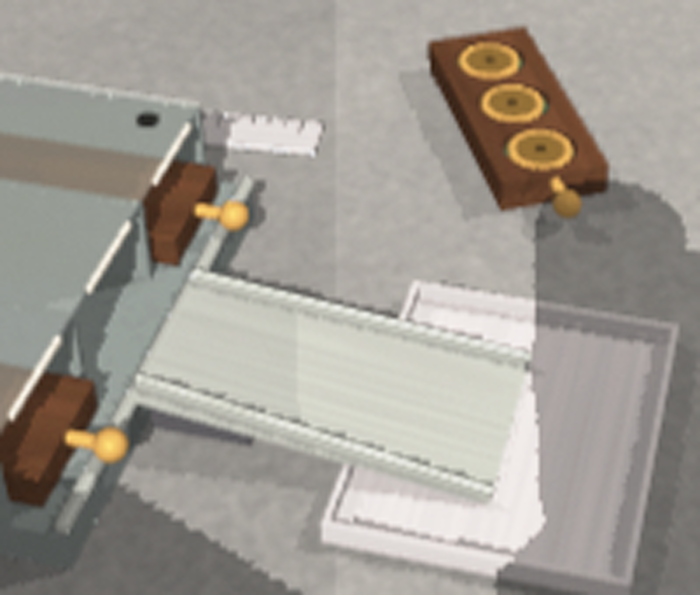

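```bash
cat > h.py <<'E'
import numpy as np,cv2
from scipy.optimize import least_squares
from cell import bot
def P(n):
    c=bot.get_calibration(n);return np.array(c["camera_matrix"])@np.c_[np.array(c["R"]),np.array(c["t"])]
def proj(M,X):
    h=np.c_[np.atleast_2d(X),np.ones(len(np.atleast_2d(X)))]@M.T;return h[:,:2]/h[:,2:]
def tri(Ms,uv):
    A=np.vstack([r for M,(u,v) in zip(Ms,uv) for r in(u*M[2]-M[0],v*M[2]-M[1])])
    x=np.linalg.svd(A)[2][3];return x[:3]/x[3]
def fit(model,obs,x0):
    """obs: list of (P, idx, uv); model Nx3 in body; returns x,y,yaw(,z)"""
    def f(p):
        c,s=np.cos(p[2]),np.sin(p[2]);W=model@np.array([[c,s,0],[-s,c,0],[0,0,1]])+[p[0],p[1],p[3] if len(p)>3 else 0]
        return np.concatenate([(proj(M,W[i])-uv).ravel() for M,i,uv in obs])
    r=least_squares(f,x0,loss="soft_l1");return r.x,f(r.x).reshape(-1,2)
E
cat > m.py <<'E'
from h import *
S,D=P("scene"),P("side")
sc=lambda a:np.array(a)/3+[200,190]
sd=lambda a:np.array(a)/3.5+[205,172]
# tray
ts=sc([(298,82),(228,96),(158,117),(87,135)]);td=sd([(567,204),(540,149),(512,103),(489,60)])
T=[tri([S,D],[a,b]) for a,b in zip(ts,td)];print("tray pts knob,w1,w2,w3\n",np.round(T,1))
mod=np.array([[-95,0,14],[-47,0,18],[0,0,18],[47,0,18.]])
d=T[3]-T[0]
p,r=fit(mod,[(S,range(4),ts),(D,range(4),td)],[*T[2][:2],np.arctan2(d[1],d[0]),0]);print("tray",np.round(p,3),"\n",np.round(r,1).tolist())
# rack
ks=sc([(383,267),(672,300),(487,112),(609,125),(300,266),(757,322),(243,497),(750,572)])
kd=sd([(233,214),(111,444),(525,355),(492,492)])
K=[tri([S,D],[a,b]) for a,b in zip(ks,kd)];print("knobs, foot corners\n",np.round(K,1))
e=K[1]-K[0];yaw=np.arctan2(-e[0],e[1])
mod=np.array([[-7,-84,37],[-7,84,37],[-175,-44,5],[-175,44,5],[24,-128,75],[24,128,75],[176,-128,75],[176,128,75]],float)
for o in([(S,[0,1],ks[:2]),(D,[0,1],kd[:2])],[(S,range(4),ks[:4]),(D,range(4),kd)],[(S,range(8),ks),(D,range(4),kd)]):
    p,r=fit(mod,o,[*((K[0]+K[1])/2)[:2],yaw,0]);print("rack",np.round(p,3),"\n",np.round(r,1).tolist())
E
python3 m.py
```

```text
tray pts knob,w1,w2,w3
 [[ 469.9 -119.5   11.6]
 [ 495.6 -159.9   15.3]
 [ 522.9 -199.3   15.1]
 [ 548.1 -239.    15.5]]
tray [ 522.185 -199.283   -0.987   -2.578] 
 [[-0.3, -0.1], [-0.2, 0.2], [0.1, -0.5], [0.2, -0.0], [-0.1, 0.1], [-0.4, -0.1], [0.2, 0.0], [-0.1, 0.2]]
knobs, foot corners
 [[629.8 -26.9  37.9]
 [618.9 140.7  38.9]
 [464.5   4.9   8. ]
 [455.8  85.6   1.5]]
rack [6.31372e+02 5.74180e+01 6.50000e-02 1.39000e+00] 
 [[-0.0, -0.2], [0.2, 0.4], [-0.1, -0.1], [0.3, -0.0]]
rack [6.32643e+02 5.71840e+01 6.90000e-02 7.56000e-01] 
 [[-0.4, 0.7], [-0.1, 1.0], [-2.3, -1.8], [2.0, -1.4], [-0.9, -0.1], [-0.1, 0.0], [0.6, 1.7], [0.1, -0.2]]
rack [ 6.3350e+02  5.6836e+01  6.7000e-02 -8.1800e-01] 
 [[-0.6, 1.6], [-0.5, 2.0], [-2.3, -1.0], [1.9, -0.5], [-1.6, -0.8], [0.1, -1.2], [-0.7, -0.0], [0.9, -2.2], [-1.1, 0.3], [-0.5, 0.4], [0.2, 2.3], [-0.5, 0.3]]
```

Measured: the tray's centre is at about (522,-199), yaw -0.987. The rack origin is at about (632,57), yaw 0.066. Heights agree with the text to within 2-3 mm. Moving over the tray.

Request:
jog_arm --pt "8.7 55.7 57.5 0 30.6" --pt "8.7 55.7 57.5 0 30.6" --pt "8.7 55.7 57.5 0 30.6" --pt "8.7 55.7 57.5 0 30.6" --pt "8.7 55.7 57.5 0 30.6" --pt "8.7 55.7 57.5 0 30.6" --pt "8.7 55.7 57.5 0 30.6" --pt "8.7 55.7 57.5 0 30.6" --pt "8.7 55.7 57.5 0 30.6" --pt "8.7 55.7 57.5 0 30.6" --pt "8.7 55.7 57.5 0 30.6" --pt "8.7 55.7 57.5 0 30.6"

```text
clock: 2.4
tcp_pos: [460.6, -9.2, 223.1]
tcp_rot: [0.881, -0.473, 0.001, -0.001]
force: [1.1, 0.8, 0.0]
gripper_width: 87.1
```

```bash
python3 - <<'E'
from h import *
import pickle
M=P("wrist");im=bot.snapshot("wrist");cv2.imwrite("pics/w1.png",im);pickle.dump(M,open("w1.pkl","wb"))
rack=lambda X:(lambda c,s:np.array(X,float)@np.array([[c,s,0],[-s,c,0],[0,0,1]])+[632,57.3,0])(np.cos(.066),np.sin(.066))
Q=rack([[-7,-84,37],[-7,84,37],[-175,-44,5],[-175,44,5],[0,-37,30.5],[0,37,30.5]]);print(proj(M,Q).round(1).tolist())
for x in proj(M,Q): cv2.circle(im,tuple(int(v) for v in x.round()),3,(0,0,255),1)
T=np.array([522,-199.3,0])+np.array([[-95,0],[-47,0],[0,0],[47,0]])@np.array([[np.cos(-.987),np.sin(-.987)],[0,0]])@np.eye(2,3)+[0,0,16]
print(proj(M,T).round(1).tolist())
for x in proj(M,T): cv2.circle(im,tuple(int(v) for v in x.round()),3,(0,0,255),1)
cv2.imwrite("pics/w1o.png",im)
E
```

```text
[[178.3, 92.3], [114.7, 243.8], [317.9, 210.6], [280.4, 274.8], [155.1, 134.6], [127.7, 200.4]]
[[378.4, 106.7], [380.9, 52.2], [383.5, -5.9], [386.5, -69.4]]
```

View pics/w1o.png

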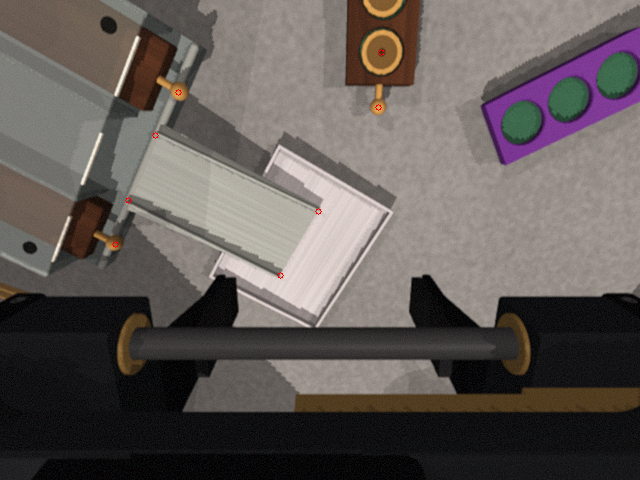

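Request:
jog_arm --pt "8.7 19.2 5.4 6 0" --pt "8.7 19.2 5.4 6 0" --pt "8.7 19.2 5.4 6 0" --pt "8.7 19.2 5.4 6 0" --pt "8.7 19.2 5.4 6 0" --pt "8.7 19.2 5.4 6 0" --pt "8.7 19.2 5.4 6 0"

```text
clock: 3.15
tcp_pos: [521.4, -196.5, 162.8]
tcp_rot: [0.881, -0.473, 0.0, -0.0]
force: [-0.3, -0.2, 0.4]
gripper_width: 87.0
```

The wrist view agrees with the model: the reprojected knob lands at (378,107) and the foot corners at (318,211) and (280,275), all on the real features. Descending.

Request:
jog_arm --pt "8.7 0.27 0.1 5 0" --pt "8.7 0.27 0.1 9 0" --pt "8.7 0.27 0.1 12 0" --pt "8.7 0.27 0.1 14 0" --pt "8.7 0.27 0.1 15.2 0" --pt "8.7 0.27 0.1 15.2 0" --pt "8.7 0.27 0.1 15.2 0"

```text
clock: 3.85
tcp_pos: [523.2, -199.3, 11.9]
tcp_rot: [0.882, -0.472, 0.001, -0.0]
force: [0.1, -0.2, 0.2]
gripper_width: 87.2
```

Request:
jog_arm --squeeze 15 --pt "6.0 0 0 0.1 0" --pt "6.0 0 0 0.1 0" --pt "6.0 0 0 0.1 0" --pt "6.0 0 0 0.1 0" --pt "6.0 0 0 0.1 0" --pt "6.0 0 0 0.1 0" --pt "6.0 0 0 0.1 0" --pt "6.0 0 0 0.1 0"

```text
clock: 4.65
tcp_pos: [522.6, -199.9, 10.1]
tcp_rot: [0.881, -0.473, 0.001, -0.0]
force: [-0.0, 1.6, 4.8]
gripper_width: 63.7
```

Request:
jog_arm --pt "6.0 0 0 -0.5 0" --pt "6.0 0 0 -1.5 0" --pt "6.0 0 0 -3 0" --pt "6.0 0 0 -5 0" --pt "6.0 0 0 -7 0" --pt "6.0 0 0 -9 0" --pt "6.0 0 0 -9 0" --pt "6.0 0 0 -9 0"

```text
clock: 5.45
tcp_pos: [521.4, -199.7, 99.2]
tcp_rot: [0.881, -0.473, -0.0, -0.0]
force: [-0.2, 0.9, -4.0]
gripper_width: 63.8
```

Request:
jog_arm --pt "6.0 -1 -0.75 0 -3" --pt "6.0 -2.5 -1.9 0 -8" --pt "6.0 -4.5 -3.4 0 -14" --pt "6.0 -6.6 -5 0 -20" --pt "6.0 -8.7 -6.6 0 -26" --pt "6.0 -10.8 -8.2 0 -32" --pt "6.0 -12.9 -9.8 0 -38" --pt "6.0 -15 -11.3 0 -44" --pt "6.0 -17 -12.9 0 -50" --pt "6.0 -18.6 -14.1 0 -55.5" --pt "6.0 -19.6 -14.8 0 -59" --pt "6.0 -20 -15.15 0 -60.2"

```text
clock: 6.65
tcp_pos: [536.7, 51.9, 98.2]
tcp_rot: [0.999, 0.035, -0.001, 0.0]
force: [0.7, 0.1, -3.0]
gripper_width: 63.9
```

```bash
cat > look.py <<'E'
import sys
from h import *
# overlay: python3 look.py cam out  (prints state; draws rack landmarks)
cam,out=sys.argv[1:3];z=float(sys.argv[3]) if len(sys.argv)>3 else 0
M=P(cam);im=bot.snapshot(cam);s=bot.get_state();q=s["tcp_rot"];a=2*np.arctan2(q[1],q[0])
c,k=np.cos(.066),np.sin(.066);R=np.array([[c,k],[-k,c]])
print(s["clock"],s["tcp_pos"].round(1),"yaw",round(a,4),"force",s["force"].round(2),"w",s["gripper_width"].round(1),"rack xy",(R@(s["tcp_pos"][:2]-[632,57.3])).round(1))
X=np.array([[-175,-44,5],[-175,44,5],[0,-37,30.5],[0,37,30.5]]);X[:,:2]=X[:,:2]@R+[632,57.3]
if not z:
  for p in proj(M,X): cv2.circle(im,tuple(int(v) for v in p.round()),2,(0,0,255),1)
cv2.imwrite(out,im)
E
python3 look.py wrist pics/w2.png
```

```text
Traceback (most recent call last):
  File "look.py", line 7, in <module>
    print(s["clock"],s["tcp_pos"].round(1),"yaw",round(a,4),"force",s["force"].round(2),"w",s["gripper_width"].round(1),"rack xy",(R@(s["tcp_pos"][:2]-[632,57.3])).round(1))
                                                                                            ^^^^^^^^^^^^^^^^^^^^^^^^
AttributeError: 'float' object has no attribute 'round'
```

```bash
sed -i 's/s\["gripper_width"\].round(1)/round(float(s["gripper_width"]),1)/; s/\[0,37,30.5\]\])/[0,37,30.5]],float)/' look.py
python3 look.py wrist pics/w2.png
```

```text
6.75 [537.1  51.2  98.6] yaw 0.0672 force [ 0.25 -0.51 -3.07] w 63.9 rack xy [-95.1   0.2]
```

View pics/w2.png

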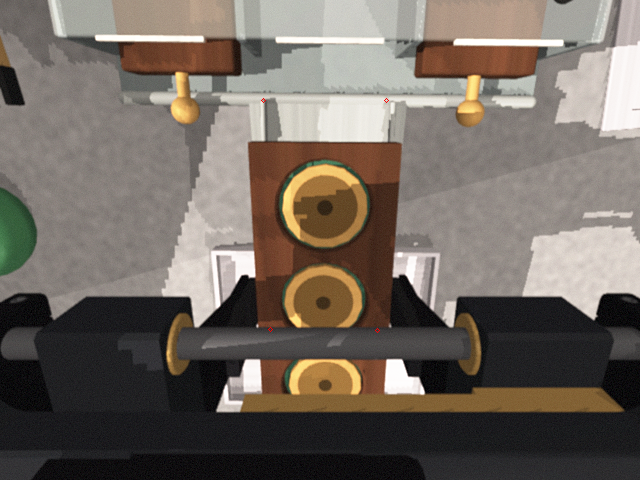

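The tray is centred over the chute (nose centre column 325, mid of the two rack knobs 327) with all tokens in their wells. Lowering, then a slow descent with a lighter grip so the tray can pivot onto the slope.

Request:
jog_arm --pt "6.0 0 0 1 0" --pt "6.0 0 0 2.5 0" --pt "6.0 0 0 4 0" --pt "6.0 0 0 5 0" --pt "6.0 0 0 5.5 0" --pt "6.0 0 0 5.5 0" --pt "6.0 0 0 5.5 0"

```text
clock: 7.45
tcp_pos: [538.2, 50.5, 44.9]
tcp_rot: [0.999, 0.033, 0.0, -0.0]
force: [0.2, -0.3, -2.4]
gripper_width: 64.0
```

Request:
jog_arm --squeeze 6 --pt "6.0 0 0 0 0" --pt "6.0 0 0 0.15 0" --pt "6.0 0 0 0.3 0" --pt "6.0 0 0 0.45 0" --pt "6.0 0 0 0.6 0" --pt "6.0 0 0 0.75 0" --pt "6.0 0 0 0.9 0"

```text
clock: 8.15
tcp_pos: [537.8, 50.5, 35.4]
tcp_rot: [0.999, 0.033, -0.0, 0.0]
force: [-0.3, -0.4, -3.1]
gripper_width: 64.1
```

Request:
jog_arm --pt "6.0 0 0 0.1 0" --pt "6.0 0 0 0.2 0" --pt "6.0 0 0 0.3 0" --pt "6.0 0 0 0.4 0" --pt "6.0 0 0 0.4 0"

```text
clock: 8.65
tcp_pos: [537.7, 50.5, 31.4]
tcp_rot: [0.999, 0.033, -0.0, 0.0]
force: [-0.6, 0.5, -1.9]
gripper_width: 64.2
```

Request:
jog_arm --pt "6.0 0 0 0.1 0" --pt "6.0 0 0 0.2 0" --pt "6.0 0 0 0.3 0" --pt "6.0 0 0 0.3 0"

```text
clock: 9.05
tcp_pos: [537.7, 50.5, 28.4]
tcp_rot: [0.999, 0.033, -0.0, 0.0]
force: [-0.3, 0.4, -2.9]
gripper_width: 63.8
```

```bash
python3 look.py side pics/s1.png 1; python3 -c "
import cv2;b=cv2.imread('pics/s1.png')[170:330,200:420];cv2.imwrite('pics/s1c.png',cv2.resize(b,None,fx=3.5,fy=3.5,interpolation=2))"
```

```text
9.1 [537.7  50.5  28.4] yaw 0.0659 force [ 0.54 -0.34 -3.25] w 64.1 rack xy [-94.5  -0.5]
```

View pics/s1c.png

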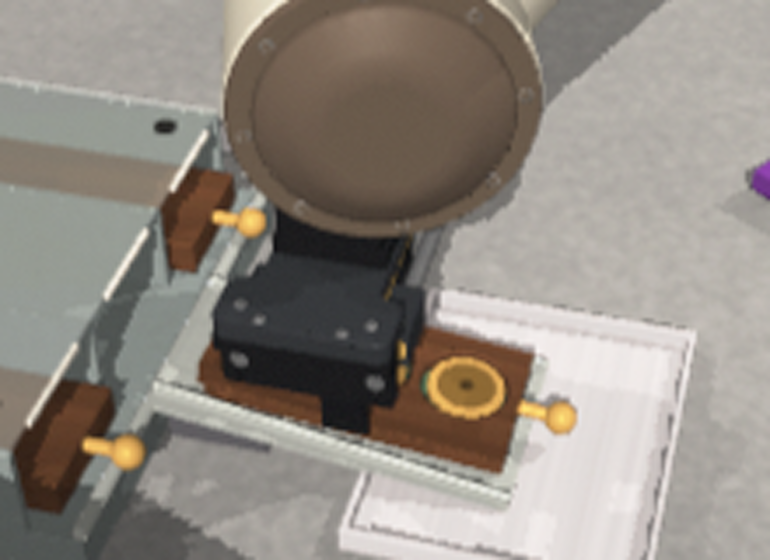

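Request:
jog_arm --pt "6.0 0 0 0.05 0" --pt "6.0 0 0 0.1 0" --pt "6.0 0 0 0.15 0" --pt "6.0 0 0 0.15 0" --pt "6.0 0 0 0.15 0"

```text
clock: 9.6
tcp_pos: [537.7, 50.6, 27.1]
tcp_rot: [0.999, 0.033, 0.0, -0.0]
force: [-0.1, -0.4, -2.5]
gripper_width: 63.9
```

Request:
jog_arm --squeeze 3 --pt "6.0 0 0 0 0" --pt "6.0 0 0 0.03 0" --pt "6.0 0 0 0.06 0" --pt "6.0 0 0 0.09 0" --pt "6.0 0 0 0.12 0" --pt "6.0 0 0 0.12 0"

```text
clock: 10.2
tcp_pos: [538.2, 50.6, 26.3]
tcp_rot: [0.999, 0.033, 0.001, -0.0]
force: [-1.3, -0.6, 3.4]
gripper_width: 63.9
```

The force has turned upward, so the tray is seated. Releasing and rising.

Request:
jog_arm --pt "6.6 0 0 0 0" --pt "7.0 0 0 0 0" --pt "7.6 0 0 0 0" --pt "7.6 0 0 -0.3 0" --pt "7.6 0 0 -1 0" --pt "7.6 0 0 -3 0" --pt "7.6 0 0 -6 0" --pt "7.6 0 0 -10 0" --pt "7.6 0 0 -14 0" --pt "7.6 0 0 -14 0"

```text
clock: 11.2
tcp_pos: [541.7, 51.5, 172.9]
tcp_rot: [0.999, 0.034, 0.007, -0.002]
force: [0.4, -0.0, 0.3]
gripper_width: 76.3
```

Request:
jog_arm --pt "7.6 -3 0 0 0" --pt "7.6 -7 0 0 0" --pt "7.6 -10 0 0 0" --pt "7.6 -10 0 0 0" --pt "7.6 -10 0 0 0"

```text
clock: 11.7
tcp_pos: [438.2, 44.1, 166.6]
tcp_rot: [0.999, 0.033, 0.001, -0.0]
force: [-0.3, -0.5, -0.4]
gripper_width: 76.0
```

```bash
python3 - <<'E'
from h import *
r={}
for n in("side","wrist","scene"):
    M=P(n);im=bot.snapshot(n);cv2.imwrite(f"pics/k_{n}.png",im)
    for d in bot.silhouettes("knob",n):
        ys,xs=np.nonzero(d["mask"]);print(n,round(d["confidence"],2),np.round(d["box"]).tolist(),len(xs),xs.mean().round(1),ys.mean().round(1))
    c,k=np.cos(.066),np.sin(.066);R=np.array([[c,k],[-k,c]])
    t=.1419;m=np.array([-95.,0]);x=-95-95*np.cos(t)-4*np.sin(t)*1;z=16.4+10-95*np.sin(t)+4*np.cos(t)
    print("pred knob rack",x,z,proj(M,np.r_[np.array([x,0])@R+[632,57.3],z]))
s=bot.get_state();print(s["clock"],s["tcp_pos"])
a=cv2.imread("pics/k_wrist.png");b=cv2.imread("pics/k_side.png")[190:310,220:380]
cv2.imwrite("pics/k.png",np.vstack([cv2.resize(a,(400,300)),cv2.resize(b,(400,300),interpolation=2)]))
E
```

```text
side 0.56 [347.0, 285.0, 363.0, 299.0] 96 356.9 289.8
side 0.36 [474.0, 192.0, 479.0, 196.0] 50 476.2 194.2
side 0.27 [294.0, 268.0, 319.0, 278.0] 255 305.0 273.6
pred knob rack -189.6108594140441 16.924490465627795 [[360.00310551 290.23577417]]
wrist 0.86 [317.0, 195.0, 333.0, 223.0] 285 323.7 211.2
pred knob rack -189.6108594140441 16.924490465627795 [[322.80614337 214.08788003]]
scene 0.38 [236.0, 137.0, 240.0, 145.0] 38 238.1 142.3
scene 0.38 [144.0, 224.0, 154.0, 232.0] 63 147.6 228.7
pred knob rack -189.6108594140441 16.924490465627795 [[383.88800162 218.38370455]]
12.0 [438.61152209  44.05071163 165.61320048]
```

View pics/k.png

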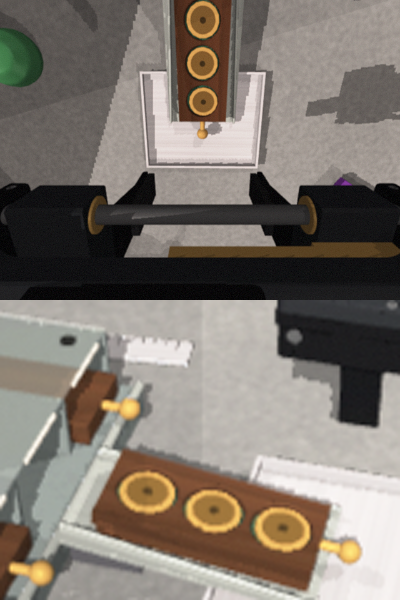

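The tray lies on the chute with its tokens in their wells. The knob is at side (360,290) and wrist (324,213), within 2 px of prediction. Taking the knob.

Request:
jog_arm --pt "4.0 0.42 0.03 3 0" --pt "4.0 0.42 0.03 7 0" --pt "4.0 0.42 0.03 10.5 0" --pt "4.0 0.42 0.03 13 0" --pt "4.0 0.42 0.03 14.5 0" --pt "4.0 0.42 0.03 15.2 0" --pt "4.0 0.42 0.03 15.2 0" --pt "4.0 0.42 0.03 15.2 0"

```text
clock: 12.8
tcp_pos: [442.9, 44.2, 14.3]
tcp_rot: [0.999, 0.033, 0.001, -0.0]
force: [0.6, 0.2, 0.6]
gripper_width: 40.4
```

Request:
jog_arm --squeeze 8 --pt "3.0 0 0 0 0" --pt "2.2 0 0 0 0" --pt "1.2 0 0 0 0" --pt "1.2 0 0 0 0" --pt "1.2 0 0 0 0" --pt "1.2 0 0 0 0" --pt "1.2 0 0 0 0"

```text
clock: 13.5
tcp_pos: [442.4, 44.1, 14.1]
tcp_rot: [0.999, 0.033, 0.0, -0.0]
force: [-1.5, 1.0, 4.4]
gripper_width: 14.9
```

```bash
python3 look.py side pics/s2.png 1
```

```text
13.55 [442.4  44.1  14.1] yaw 0.066 force [-1.98  0.86  4.31] w 15.0 rack xy [-190.1   -0.7]
```

Request:
jog_arm --pt "3.0 0 0 0 0" --pt "3.0 0 0 0 0" --pt "3.0 0 0 0.3 0" --pt "3.0 0 0 0.3 0" --pt "1.2 0 0 0.3 0" --pt "1.2 0 0 0.3 0" --pt "1.2 0 0 0.3 0" --pt "1.2 0 0 0.3 0" --pt "1.2 0 0 0.3 0"

```text
clock: 14.45
tcp_pos: [442.2, 44.0, 10.8]
tcp_rot: [0.999, 0.033, 0.0, -0.0]
force: [0.2, -0.4, -1.0]
gripper_width: 14.8
```

```bash
python3 look.py side pics/s2.png 1; python3 -c "
import cv2;b=cv2.imread('pics/s2.png')[210:340,260:430];cv2.imwrite('pics/s2c.png',cv2.resize(b,None,fx=4,fy=4,interpolation=2))"
```

```text
14.5 [442.2  44.   10.8] yaw 0.0658 force [-0.2  -0.28 -0.31] w 14.7 rack xy [-190.3   -0.8]
```

View pics/s2c.png

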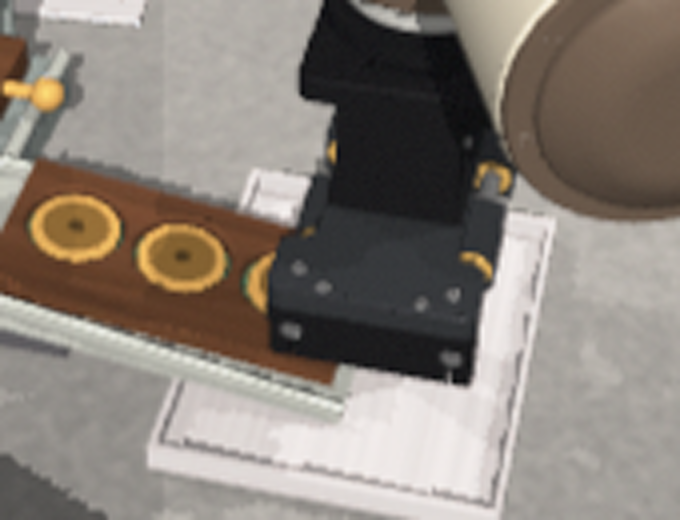

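The knob is gripped and the tray is flush on the chute. Easing it up the slope in the first part.

Request:
jog_arm --squeeze 10 --pt "1.2 0.2 0 -0.03 0" --pt "1.2 0.6 0 -0.09 0" --pt "1.2 1.0 0 -0.14 0" --pt "1.2 1.4 0 -0.2 0" --pt "1.2 1.8 0 -0.26 0" --pt "1.2 2.2 0 -0.31 0" --pt "1.2 2.6 0 -0.37 0" --pt "1.2 3.0 0 -0.43 0" --pt "1.2 3.4 0 -0.49 0" --pt "1.2 3.8 0 -0.54 0" --pt "1.2 4.0 0 -0.57 0" --pt "1.2 4.0 0 -0.57 0"

```text
clock: 15.7
tcp_pos: [482.9, 46.7, 16.6]
tcp_rot: [0.999, 0.033, 0.001, -0.0]
force: [-1.4, -1.5, -0.6]
gripper_width: 14.7
```

```bash
python3 look.py side pics/s3.png 1
```

```text
15.75 [482.8  46.7  16.6] yaw 0.0658 force [-1.26 -0.08 -0.2 ] w 14.6 rack xy [-149.5   -0.7]
```

Request:
jog_arm --pt "1.2 0.3 0 -0.04 0" --pt "1.2 0.7 0 -0.1 0" --pt "1.2 1.1 0 -0.16 0" --pt "1.2 1.5 0 -0.21 0" --pt "1.2 2.0 0 -0.29 0" --pt "1.2 2.5 0 -0.36 0" --pt "1.2 3.0 0 -0.43 0" --pt "1.2 3.5 0 -0.5 0" --pt "1.2 4.0 0 -0.57 0" --pt "1.2 4.4 0 -0.63 0" --pt "1.2 4.7 0 -0.67 0" --pt "1.2 4.7 0 -0.67 0"

```text
clock: 16.95
tcp_pos: [529.8, 49.8, 23.4]
tcp_rot: [0.999, 0.033, 0.001, -0.0]
force: [-0.9, -0.1, -0.4]
gripper_width: 15.0
```

```bash
python3 look.py side pics/s4.png 1
```

```text
17.0 [529.8  49.8  23.4] yaw 0.0659 force [ 0.05  0.1  -0.64] w 15.1 rack xy [-102.5   -0.7]
```

Now tip it over the lip: lift the knob while moving in.

Request:
jog_arm --pt "1.2 0.2 0 -0.15 0" --pt "1.2 0.4 0 -0.4 0" --pt "1.2 0.6 0 -0.65 0" --pt "1.2 0.8 0 -0.9 0" --pt "1.2 0.9 0 -1.15 0" --pt "1.2 1.0 0 -1.4 0" --pt "1.2 1.1 0 -1.65 0" --pt "1.2 1.2 0 -1.9 0" --pt "1.2 1.3 0 -2.1 0" --pt "1.2 1.4 0 -2.3 0" --pt "1.2 1.4 0 -2.4 0" --pt "1.2 1.4 0 -2.4 0"

```text
clock: 18.2
tcp_pos: [543.5, 50.8, 47.4]
tcp_rot: [0.999, 0.033, 0.001, -0.0]
force: [0.5, -0.2, -2.2]
gripper_width: 14.7
```

```bash
python3 look.py side pics/s5.png 1; python3 -c "
import cv2;b=cv2.imread('pics/s5.png')[170:340,130:370];cv2.imwrite('pics/s5c.png',cv2.resize(b,None,fx=3.3,fy=3.3,interpolation=2))"
```

```text
18.25 [543.5  50.8  47.3] yaw 0.0659 force [ 0.23 -0.28 -1.46] w 14.7 rack xy [-88.7  -0.7]
```

View pics/s5c.png

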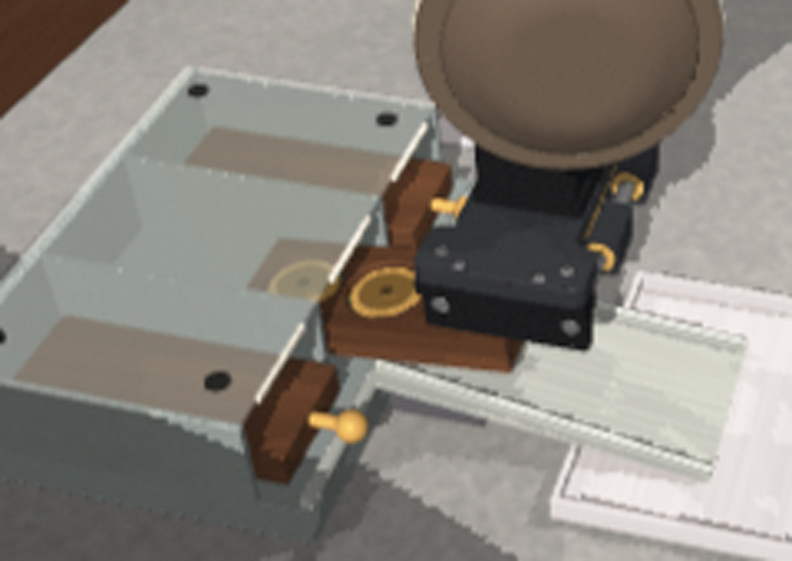

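The tray is nose-down on the bay floor with its tail just clear of the lip, tokens seated. Sliding it in.

Request:
jog_arm --pt "1.2 0.3 0 0.05 0" --pt "1.2 0.7 0 0.1 0" --pt "1.2 1.1 0 0.15 0" --pt "1.2 1.5 0 0.2 0" --pt "1.2 1.9 0 0.24 0" --pt "1.2 2.3 0 0.28 0" --pt "1.2 2.7 0 0.32 0" --pt "1.2 3.1 0 0.36 0" --pt "1.2 3.5 0 0.4 0" --pt "1.2 3.9 0 0.43 0" --pt "1.2 4.3 0 0.46 0" --pt "1.2 4.5 0 0.48 0"

```text
clock: 19.45
tcp_pos: [588.4, 53.6, 42.4]
tcp_rot: [0.999, 0.033, 0.0, -0.0]
force: [-1.1, -0.3, -1.7]
gripper_width: 14.4
```

```bash
python3 look.py side pics/s6.png 1
```

```text
19.5 [588.6  53.7  42.4] yaw 0.0659 force [-0.16 -0.54 -1.55] w 14.7 rack xy [-43.5  -0.8]
```

Request:
jog_arm --pt "1.2 0.3 0 0.02 0" --pt "1.2 0.7 0 0.04 0" --pt "1.2 1.1 0 0.06 0" --pt "1.2 1.5 0 0.08 0" --pt "1.2 1.9 0 0.1 0" --pt "1.2 2.3 0 0.11 0" --pt "1.2 2.7 0 0.12 0" --pt "1.2 3.1 0 0.13 0" --pt "1.2 3.4 0 0.14 0" --pt "1.2 3.4 0 0.14 0"

```text
clock: 20.5
tcp_pos: [622.7, 55.9, 41.1]
tcp_rot: [0.999, 0.033, 0.001, -0.0]
force: [0.1, -1.4, -1.1]
gripper_width: 14.6
```

```bash
python3 look.py side pics/s7.png 1; python3 look.py scene pics/c7.png 1;python3 -c "
import cv2,numpy as np;b=cv2.imread('pics/s7.png')[180:330,160:360];c=cv2.imread('pics/c7.png')[240:390,280:460]
cv2.imwrite('pics/s7c.png',np.hstack([cv2.resize(b,(400,300),interpolation=2),cv2.resize(c,(360,300),interpolation=2)]))"
```

```text
20.55 [622.7  56.   41.2] yaw 0.066 force [ 0.8  -0.48 -2.15] w 14.6 rack xy [-9.4 -0.7]
20.6 [622.7  56.   41.3] yaw 0.066 force [ 0.98 -0.59 -1.5 ] w 14.4 rack xy [-9.4 -0.7]
```

View pics/s7c.png

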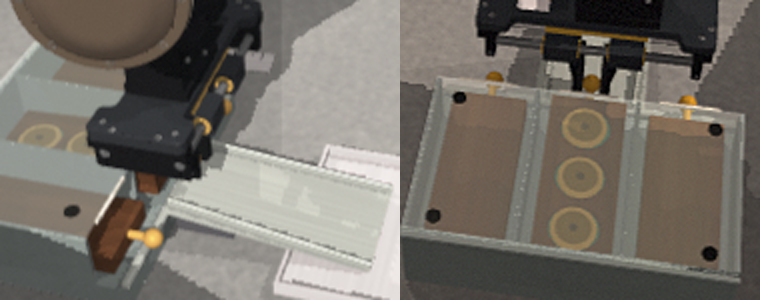

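The tray is fully in, with its knob level with the outer knobs and all three tokens in their wells. Lowering the tail gently.

Request:
jog_arm --pt "1.2 0 0 0.1 0" --pt "1.2 0 0 0.2 0" --pt "1.2 0 0 0.3 0" --pt "1.2 0 0 0.4 0" --pt "1.2 0 0 0.5 0" --pt "1.2 0 0 0.6 0" --pt "1.2 0 0 0.7 0" --pt "1.2 0 0 0.75 0" --pt "1.2 0 0 0.75 0" --pt "1.2 0 0 0.75 0"

```text
clock: 21.6
tcp_pos: [621.6, 55.8, 33.5]
tcp_rot: [0.999, 0.033, -0.0, 0.0]
force: [0.5, 0.2, -0.7]
gripper_width: 14.8
```

Request:
jog_arm --pt "1.2 0 0 0.05 0" --pt "1.2 0 0 0.1 0" --pt "1.2 0 0 0.15 0" --pt "1.2 0 0 0.15 0"

```text
clock: 22.0
tcp_pos: [621.5, 55.7, 31.9]
tcp_rot: [0.999, 0.033, -0.0, 0.0]
force: [-0.0, 0.1, -1.2]
gripper_width: 15.1
```

```bash
python3 - <<'E'
from h import *
for i in range(4):
    bot.snapshot("side");s=bot.get_state();print(s["tcp_pos"].round(1),s["force"].round(1))
E
```

```text
[621.5  55.7  31.9] [ 0.2 -0.1 -0.9]
[621.5  55.7  31.9] [-0.3  0.1 -1.3]
[621.5  55.7  32. ] [-0.2  0.3 -0.3]
[621.5  55.7  32. ] [-0.4  0.  -1.8]
```

Request:
jog_arm --pt "1.2 0 0 0.04 0" --pt "1.2 0 0 0.08 0" --pt "1.2 0 0 0.08 0"

```text
clock: 22.5
tcp_pos: [621.5, 55.7, 31.3]
tcp_rot: [0.999, 0.033, -0.0, 0.0]
force: [-2.5, 0.6, 0.3]
gripper_width: 14.9
```

```bash
python3 - <<'E'
from h import *
for i in range(4):
    bot.snapshot("side");s=bot.get_state();print(s["tcp_pos"].round(1),s["force"].round(1))
E
```

```text
[621.5  55.7  31.4] [-1.3 -0.6  0.6]
[621.5  55.7  31.3] [-1.9  0.4  1. ]
[621.5  55.7  31.3] [-2.  -0.1 -0.4]
[621.5  55.7  31.4] [-3.   0.8  0.6]
```

Request:
jog_arm --pt "1.7 0 0 0 0" --pt "2.2 0 0 0 0" --pt "3.0 0 0 0 0" --pt "3.0 0 0 0 0" --pt "3.0 0 0 -0.5 0" --pt "3.0 0 0 -1.5 0" --pt "3.0 0 0 -4 0" --pt "3.0 0 0 -8 0" --pt "3.0 0 0 -12 0" --pt "3.0 0 0 -12 0"

```text
clock: 23.7
tcp_pos: [626.1, 56.6, 159.5]
tcp_rot: [0.999, 0.034, 0.008, -0.001]
force: [0.7, -0.6, -0.0]
gripper_width: 30.1
```

Request:
jog_arm --pt "3.0 -4 0 0 0" --pt "3.0 -9 0 0 0" --pt "3.0 -14 0 0 0" --pt "3.0 -18 0 0 0" --pt "3.0 -20 0 0 0" --pt "3.0 -20 0 0 0" --pt "3.0 -20 0 0 0"

```text
clock: 24.4
tcp_pos: [423.0, 43.0, 152.3]
tcp_rot: [0.999, 0.033, 0.001, -0.0]
force: [-0.3, 0.4, 0.3]
gripper_width: 29.9
```

```bash
python3 - <<'E'
from h import *
import pickle
pics={}
for n in("scene","side","wrist"):
    M=P(n);im=bot.snapshot(n);pics[n]=im;cv2.imwrite(f"pics/f_{n}.png",im);pickle.dump(M,open(f"f_{n}.pkl","wb"))
s=bot.get_state();print(s["clock"],s["tcp_pos"].round(1),s["force"].round(2))
c,k=np.cos(.066),np.sin(.066);R=np.array([[c,k],[-k,c]])
def rk(X): X=np.array(X,float);return np.c_[X[:,:2]@R+[632,57.3],X[:,2]]
for m in(82,86,90): 
  for n in pics: print(m,n,proj(P(n),rk([[m-95,0,37.5],[m-47,0,41.5],[m,0,41.5],[m+47,0,41.5]])).round(1).tolist())
print("outer",{n:proj(P(n),rk([[-7,-84,37],[-7,84,37]])).round(1).tolist() for n in pics})
for n in pics:
  for o in("knob","token1_mid","tray"):
    for d in bot.silhouettes(o,n): print(n,o,round(d["confidence"],2),np.round(d["box"]).tolist(),np.argwhere(d["mask"]).mean(0)[::-1].round(1))
a=cv2.resize(pics["scene"][250:390,290:450],(400,350),interpolation=2);w=cv2.resize(pics["wrist"][0:280,140:460],(400,350),interpolation=2)
b=cv2.resize(pics["side"][190:290,200:350],(375,250),interpolation=2)
v=np.zeros((600,800,3),np.uint8);v[:350,:400]=a;v[:350,400:]=w;v[350:,:375]=b;cv2.imwrite("pics/f.png",v)
E
```

```text
24.55 [423.5  43.  151.5] [ 0.15  0.59 -0.17]
82 scene [[375.6, 282.4], [373.0, 303.2], [370.1, 326.3], [367.0, 350.9]]
82 side [[258.7, 264.1], [232.0, 257.9], [206.6, 253.6], [181.7, 249.4]]
82 wrist [[321.9, -63.1], [321.7, -164.1], [321.5, -273.7], [321.4, -400.1]]
86 scene [[375.4, 284.2], [372.7, 305.1], [369.8, 328.3], [366.7, 353.1]]
86 side [[256.4, 263.8], [229.8, 257.6], [204.5, 253.2], [179.6, 249.0]]
86 wrist [[321.9, -70.6], [321.7, -172.8], [321.5, -283.7], [321.3, -411.8]]
90 scene [[375.2, 286.0], [372.5, 307.0], [369.6, 330.4], [366.5, 355.2]]
90 side [[254.2, 263.4], [227.6, 257.2], [202.3, 252.9], [177.6, 248.7]]
90 wrist [[321.9, -78.2], [321.7, -181.7], [321.5, -293.9], [321.3, -423.6]]
outer {'scene': [[327.5, 279.6], [424.0, 291.1]], 'side': [[271.2, 233.5], [236.8, 299.3]], 'wrist': [[453.4, -74.1], [190.4, -73.9]]}
scene knob 0.67 [372.0, 281.0, 377.0, 284.0] [374.1 283.3]
scene knob 0.54 [236.0, 139.0, 243.0, 147.0] [238.1 142.4]
scene knob 0.49 [144.0, 225.0, 152.0, 232.0] [147.6 228.7]
scene token1_mid 0.72 [279.0, 199.0, 452.0, 403.0] [371.8 312.1]
scene
[... 187 characters left out ...]
y 0.62 [280.0, 200.0, 455.0, 404.0] [371.8 312.2]
scene tray 0.61 [369.0, 278.0, 380.0, 286.0] [374.8 283.4]
side knob 0.63 [356.0, 149.0, 360.0, 155.0] [356.3 153.2]
side knob 0.62 [106.0, 192.0, 398.0, 343.0] [246.1 273. ]
side knob 0.54 [476.0, 193.0, 476.0, 195.0] [476.2 193.7]
side token1_mid 0.52 [227.0, 253.0, 244.0, 265.0] [234.4 257.7]
side token1_mid 0.44 [110.0, 190.0, 401.0, 342.0] [246.3 273.1]
side tray 0.97 [412.0, 190.0, 483.0, 239.0] [450.  213.6]
side tray 0.88 [229.0, 247.0, 261.0, 281.0] [242.5 262.3]
side tray 0.81 [351.0, 144.0, 427.0, 166.0] [409.3 154.3]
wrist tray 0.96 [522.0, 276.0, 598.0, 371.0] [561.  310.1]
wrist tray 0.66 [215.0, 2.0, 429.0, 257.0] [323.4 140.1]
```

View pics/f.png

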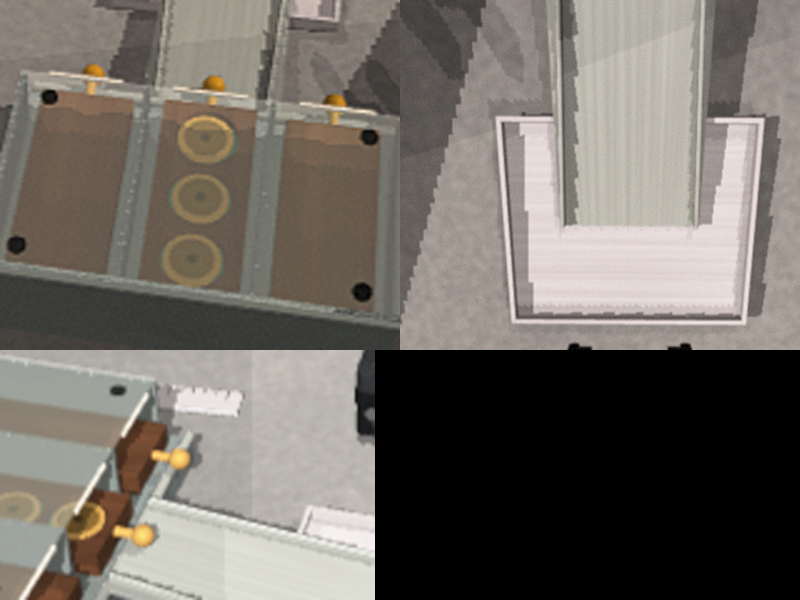

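The final picture gives token centres at scene (372,305), (370,329) and (367,354), and the knob at side (257,264). These match the model of a flat tray at rack x of about 86 mm to within about 1 px. If the tail were perched on the lip, the knob would be off by more than 4 px.

```bash
python3 - <<'E'
from cell import bot
import numpy as np
for o,n in(("paperweight_mid","scene"),("ruler_mid","scene"),("tweezer_mid","scene")):
    if o=="paperweight_mid": bot.snapshot(n)
    print(o,[np.round(d["box"]).tolist() for d in bot.silhouettes(o,n)][:1])
print(bot.sign_off())
E
```

```text
paperweight_mid [[495.0, 257.0, 535.0, 293.0]]
ruler_mid [[237.0, 280.0, 270.0, 368.0]]
tweezer_mid [[491.0, 316.0, 515.0, 393.0]]
the job is handed in; nothing more can be done
None
```

The dark wooden tray is put away flat in the middle bay, and I handed the job in at about 25 s of the 70 s allowed. I set it on the chute and let go, then took it by the knob, eased it up over the lip, lowered its tail and released it.

**Last checks**
- **Tray position:** the two outside cameras match a flat tray with its centre about 86 mm behind the lip (allowed 74 to 105), nose inwards, to about 1 pixel. The tail sits about 11 mm behind the lip. The lateral offset was about 1 mm, judged from the tool position.
- **Tokens:** all three were visible in their wells through the clear roof.
- **Bystanders:** the paperweight, ruler and tweezer show within about 3 pixels of where they started, which is within detection noise.
- **Forces:** readings at the end of each move and in the checks between moves stayed at about 5 N or less.

**What disagreed**
- The networks did not pick out tray and tokens cleanly under the roof, so I read those positions from the picture myself.
- Heights measured from two views differed from the text by up to about 3 mm.
- At the end of the lowering there was a light sideways force of about 2 to 3 N on the tool, possibly a fingertip brushing the lip. It was gone after release.

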